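# Reject the red-tagged lamp module, bayonet the green one into the test socket and hold it

### The job

Sort the two bayonet lamp modules by their tags: first stand the red-tagged one upright in the red reject tray and let go of it, then push the green-tagged one into the blue test socket with its pins in the keyways, press it down against the spring and twist it a quarter turn clockwise (seen from above) against the return spring to the stop. The socket springs back when released, so finish while still gripping the green module and holding it there, pressed in and turned. Leave the ramekin, the tealight holder and the penlight where they are.

Things in the scene. Friction and masses are not known exactly. Their poses are not given: they have to be found in the camera images.
- green_module_grip (a point): GREEN-tagged lamp module, loose, 0.12 kg, 80 mm tall, upright. Point on its axis in the white grip wing, 60 mm above the underside; z up. Wing: 48 mm long (x), 16 mm thick (y), from 36 to 80 mm up, top face green. Below it a green disc, 50 mm across, 26 to 36 mm up. Grip the wing's flat faces at this point or up to 10 mm higher; fingertips more than 24 mm below this point hit the disc.
- green_module_pins (a point): Centre of the green module's brass bayonet cross pin, 7 mm above the underside, same axes. Steel base 34 mm in diameter, 26 mm tall, its lower edge chamfered 3 mm; the pin, 8 mm thick, lies along x below the wing's ends and sticks out both sides, 49 mm tip to tip. The module is alike after a half turn.
- red_module_grip (a point): RED-tagged lamp module: red disc and red top face, else same shape, sizes and grip point (60 mm above the underside) as the green one. Which of the two stands where changes.
- socket_mouth (a point): Blue-topped bayonet test socket, fixed, 84 mm square, 52 mm high. Point: centre of the mouth, level with its top; z up. Top plate 6 mm thick, bore 39 mm, two keyways 14 mm wide reaching 27.5 mm from the centre along +x and -x (yellow marks); black marks at +y and -y show the turned position. The module's grip point is 51 mm above this point when its underside meets the unpressed rotor.
- plunger (a joint): How far the brass rotor in the socket is pressed down, m: 0 at rest, 0.012 at the bottom; spring 2.7 N rising to 6.3 N. The pins clear the top plate, and can turn, once it is pressed 0.008 or more (module grip point 43 mm above the mouth; 39 mm at the bottom).
- rotor (a joint): How far the rotor is turned clockwise seen from above, rad: 0 with its forks under the keyways, stop at 1.571 (quarter turn). Return spring 0.08 N m rising to 0.20 N m. The forks are 11 mm wide and carry the 8 mm pins along with about 0.07 rad of play each way.
- reject_tray_in (a point): Red open reject tray, 130 mm square outside, walls 22 mm high and 4 mm thick, fixed. This point is the centre of its inner floor, 4 mm above the counter; x and y along its sides, z up.
- ramekin: Bystander: grey stoneware ramekin, 80 mm across, 45 mm high; origin at the centre of its underside. Leave it alone.
- tealight: Bystander: smoked glass tealight holder, 56 mm across, 55 mm high; origin at the centre of its underside. Leave it alone.
- penlight: Bystander: green penlight, 130 mm long along its x, 15 mm thick, lying down; origin at the middle of its underside. Leave it alone.
Mind the look-alikes: they are no part of the job. Of the things like the part that bears red_module_grip, leave any that is purple; of the rest the smaller one is meant.

How it is judged:
By the outcome, as a careful person would: the job done as asked, in the order asked, and still so for the second after the job is handed in, while the arm keeps its last pose, push and grip.
It also fails if it takes over 61 s, if anything falls off the work surface, if the arm or the gripper's body presses on something with over 40 N, if the wrist force passes 120 N, or if a joint passes its speed limit or range.

### The arm

A 6-joint arm with a two-finger parallel gripper is mounted at the origin on the work surface. World frame = base frame: x ahead of the robot, y to its left, z up, the work surface at z = 0. Lengths are in m, angles in rad, forces in N, time in s.
With the tool pointing down it reaches from about 0.375 to 0.9 m from the base axis. Payload 3.1 kg.
Tool frame: the origin (TCP) lies at the very end of the fingers, on their centre line; the grasp point (between the pads) lies 19 mm behind it (manip.grasp_offset is the distance from the TCP to the grasp point, in m); x points along the fingers, z is the direction in which the jaws open and shut, and the axes are right-handed (so a half turn about x gives the same grasp; the last joint's range is limited). The gripper opens to 85 mm and grips with 20 to 120 N. Pads are 22 mm wide; open, the fingers measure 114 mm over their backs; the gripper's body (76 mm by 85 mm) begins 54 mm behind the grasp point. The pads swing forward as they close: fully open they stand 13 mm farther back than shut.
Start: joints at [-1.409, 0.527, 1.433, -0, 1.181, -0.178], TCP at [0.208, -0.589, 0.231] pointing down, gripper open.
Joint ranges: [-3.08, 3.08], [-0.75, 2.2], [0.22, 2.44], [-1.43, 4.57], [0, 2.65], [-2.85, 2.85]. Speed limits (rad/s): [2.79, 2.79, 3.14, 3.14, 3.14, 3.14].

### API

Orientations are given as a unit quaternion [x, y, z, w].
In Python, from station import manip gives the robot as it stands.
- The arm moves only by the tool send_rows, never from a script. Its argument "steps" is a list that holds one entry, the list of rows, each a list of 5 numbers: the closure, from 0 (fully open) to 1 (shut), then the shift along the world's x, y, z in m, then the turn about the world's z in rad. A call has 1 to 8 rows; each row is the pose to reach, as a shift and turn from the pose commanded when the call began; what a row does not reach only later rows make up. A row lasts 1/8 s, in which the tool goes at most 62.5 mm and 10.7 degrees, less where a joint would pass 70% of its speed; a pose out of reach is approached as far as the arm can. A call with a gripper value outside its range is refused whole. The fingers move at their own pace and stop on an object; "grip_force" is the grip in N (left out, the last holds). Time passes only in rows, so rows that repeat a pose let the fingers close. It gives the time, the measured TCP pose, the force and the opening at its end, in the units of the state.
- manip.sense(): the state, without advancing time (a new reading comes with each control period).
- manip.snapshot(name): name is "side" or "top" or "wrist"; returns the picture (420x560x3 uint8, red, green, blue); there is no depth.
- manip.camera_params(name): a dict with "fx", "fy", "cx", "cy" (pixels), "T" (4x4, takes a point from camera to world coordinates); the wrist camera has in their place "tool_from_camera" (4x4, takes a point from camera to tool coordinates, whose origin is the TCP and whose axes are the tool frame's). Camera axes: x right, y down, z forward; pixel columns grow to the right and rows downward; lengths in m; the calibration is good to about 2 mm. A picture is of the moment at which its call begins: read the wrist's pose just before it. camera_params takes no time and is no camera call.
- manip.sign_off(): hands the job in, once; it reports no verdict.
The state is a dict: "t": time; "q": joint angles; "qd": joint speeds; "tau": joint torques, N m; "tcp_pos": TCP position; "tool_rot": TCP orientation; "force": force on the tool from outside, world axes, zero at the start; "ft_torque": the same for the moment, N m; "finger_gap": opening from 0.0 (shut) to 1.0 (fully open).
Only numpy, scipy, OpenCV 4.12 (cv2) and the standard library are available. Lean on these libraries where they do the work, as an engineer would, in place of code of your own. Each camera call takes 0.05 s, during which the arm holds its last target.

## Working session

There is one attempt and no reset: what is moved stays moved. The work goes in short steps, Python scripts to look and compute and a tool call to move; the robot and the scene stay as the last step left them, time stands still between calls to the robot, and variables do not carry over. Pictures are saved under pics/ and viewed, and the job is handed in when it is done.

Besides the shell and the picture viewer there is one more tool, called as name(argument=value, ...) on one line, values as JSON. send_rows: Moves the arm, as the interface text tells. Its arguments: {"type":"object","properties":{"steps":{"type":"array","items":{"type":"array","items":{"type":"array","items":{"type":"number"}}}},"grip_force":{"type":"number"}},"required":["steps"]}

```bash
ls; mkdir -p pics; python3 - <<'E'
from station import manip
import cv2,numpy as np
s=manip.sense();print({k:np.round(v,3) for k,v in s.items()}, manip.grasp_offset)
for n in("top","side","wrist"):
    im=manip.snapshot(n);cv2.imwrite(f"pics/{n}0.png",im[:,:,::-1])
    p=manip.camera_params(n);print(n,{k:np.round(v,4).tolist() for k,v in p.items()})
E
```

```text
pics
{'t': np.float64(0.0), 'q': array([-1.409,  0.528,  1.434,  0.   ,  1.181, -0.178]), 'qd': array([ 0.001, -0.001,  0.   , -0.001,  0.001, -0.002]), 'tau': array([ 0.0000e+00, -4.4234e+01, -1.7802e+01, -0.0000e+00,  9.0000e-03,
       -0.0000e+00]), 'tcp_pos': array([ 0.208, -0.589,  0.23 ]), 'tool_rot': array([ 0.409,  0.578, -0.408,  0.577]), 'force': array([0.505, 0.535, 0.784]), 'ft_torque': array([-0.003,  0.001,  0.03 ]), 'finger_gap': np.float64(1.002)} 0.0187
top {'fx': 453.488, 'fy': 453.488, 'cx': 278.1591, 'cy': 207.2098, 'T': [[0.0039, -0.9848, 0.1736, 0.4066], [-0.9995, 0.0014, 0.0301, -0.0303], [-0.0299, -0.1736, -0.9844, 1.06], [0.0, 0.0, 0.0, 1.0]]}
side {'fx': 544.2101, 'fy': 544.2101, 'cx': 279.3399, 'cy': 205.4404, 'T': [[-0.9918, -0.0676, 0.1087, 0.445], [-0.128, 0.53, -0.8383, 0.9666], [-0.001, -0.8453, -0.5343, 0.6921], [0.0, 0.0, 0.0, 1.0]]}
wrist {'fx': 340.2589, 'fy': 340.2589, 'cx': 281.0432, 'cy': 209.2925, 'tool_from_camera': [[-0.0001, -0.289, 0.9573, -0.1427], [-0.0002, -0.9573, -0.289, 0.0733], [1.0, -0.0002, 0.0, 0.0005], [0.0, 0.0, 0.0, 1.0]]}
```

View pics/top0.png

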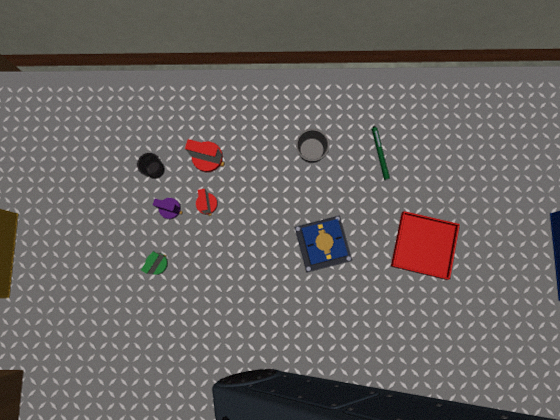

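View pics/side0.png

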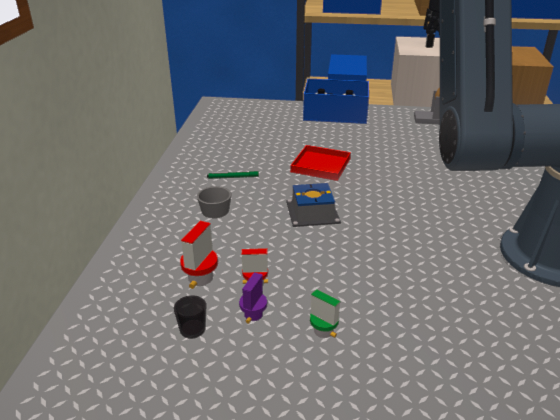

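View pics/wrist0.png

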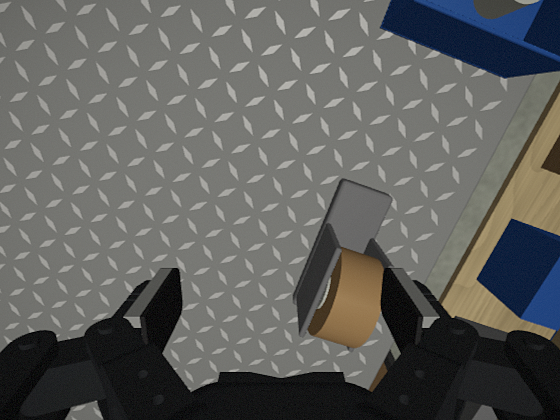

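The top view shows the small red module near (206,202), the large red look-alike near (205,155) and purple near (168,208). Green is near (154,263), the socket at (324,242) and the tray at (425,245). I'll measure next.

```bash
cat > h.py <<'E'
import numpy as np,cv2
from station import manip
def ray(n,uv,z,T=None):
    p=manip.camera_params(n);T=p["T"] if T is None else T
    T=np.array(T);d=T[:3,:3]@np.array([(uv[0]-p["cx"])/p["fx"],(uv[1]-p["cy"])/p["fy"],1])
    o=T[:3,3];return o+d*(z-o[2])/d[2]
def proj(n,P,T=None):
    p=manip.camera_params(n);T=np.array(p["T"] if T is None else T)
    c=T[:3,:3].T@(np.array(P)-T[:3,3]);return np.array([p["fx"]*c[0]/c[2]+p["cx"],p["fy"]*c[1]/c[2]+p["cy"]])
def wristT(s):
    from scipy.spatial.transform import Rotation as R
    T=np.eye(4);T[:3,:3]=R.from_quat(s["tool_rot"]).as_matrix();T[:3,3]=s["tcp_pos"]
    return T@np.array(manip.camera_params("wrist")["tool_from_camera"])
E
python3 - <<'E'
import cv2,numpy as np
from h import *
im=cv2.imread("pics/top0.png")
a=cv2.resize(im[130:290,120:260],None,fx=5,fy=5,interpolation=cv2.INTER_CUBIC)[:600]
a=cv2.resize(im[135:285,130:240],None,fx=4,fy=4,interpolation=cv2.INTER_CUBIC)
b=cv2.resize(im[195:285,280:470],None,fx=4,fy=4,interpolation=cv2.INTER_CUBIC)
s=cv2.imread("pics/side0.png");c=cv2.resize(s[215:345,165:355],None,fx=4,fy=4,interpolation=cv2.INTER_CUBIC)
for n,x in zip("abc",(a,b,c)):cv2.imwrite(f"pics/z_{n}.png",x)
E
```

```text
(no output)
```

View pics/z_a.png

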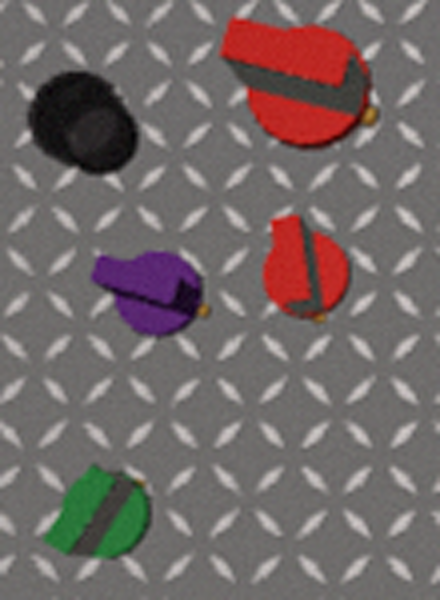

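View pics/z_b.png

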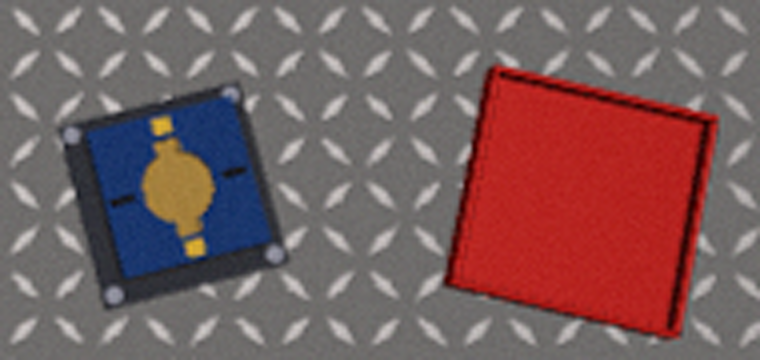

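View pics/z_c.png

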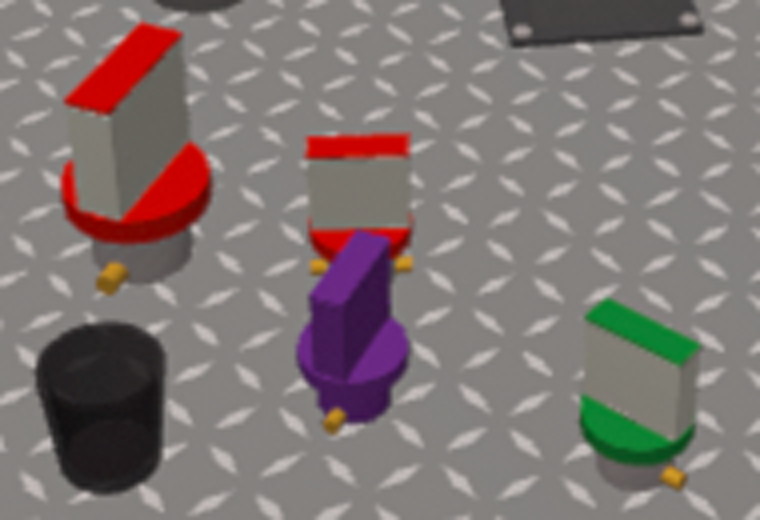

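```bash
python3 - <<'E'
from h import *
def side(pts):return [ray("side",(x/4+165-.375,y/4+215-.375),0.08)[:2] for x,y in pts]
def topv(pts,z,o):return [ray("top",(x/4+o[0]-.375,y/4+o[1]-.375),z)[:2] for x,y in pts]
def desc(n,q):
    q=np.array(q);c=q.mean(0);(w,_),(h,_)=((0,0),(0,0))
    e=(q[0]+q[3]-q[1]-q[2])/2;f=(q[0]+q[1]-q[2]-q[3])/2
    print(n,c.round(4),"L",np.linalg.norm(e).round(4),"ang",np.degrees(np.arctan2(e[1],e[0])).round(1),"W",np.linalg.norm(f).round(4),np.degrees(np.arctan2(f[1],f[0])).round(1),"r",np.linalg.norm(c).round(3))
desc("red side",side([(306,136),(410,134),(408,156),(307,158)]))
desc("green side",side([(607,298),(699,345),(684,364),(587,318)]))
desc("purple",side([(355,233),(390,238),(345,303),(310,293)]))
# top: discs
im=cv2.imread("pics/top0.png")
for n,c,r in(("red disc",(308,272),0),("green disc",(108,515),0)):print(n,topv([c],0.036,(130,135)))
desc("green top",topv([(97,464),(44,541),(67,554),(125,470)],.08,(130,135)))
desc("red top",topv([(297,214),(320,310),(290,310),(272,220)],.08,(130,135)))
y=np.array(topv([(162,126),(195,247)],.052,(280,195)));d=y[0]-y[1];print("sock",y.mean(0),np.linalg.norm(d),np.degrees(np.arctan2(d[1],d[0])))
b=np.array(topv([(234,172),(122,202)],.052,(280,195)));d=b[0]-b[1];print("sockblk",b.mean(0),np.linalg.norm(d),np.degrees(np.arctan2(d[1],d[0])))
desc("tray",topv([(492,66),(718,118),(680,338),(446,285)],.022,(280,195)))
print("tealight",topv([(100,132)],.0,(130,135)),"ramekin",ray("top",(312,150),0),"pen",ray("top",(376,127),.01),ray("top",(387,180),.01), "bigred",topv([(308,85)],.05,(130,135)))
E
```

```text
red side [0.5958 0.1697] L 0.0476 ang 9.1 W 0.0169 -81.2 r 0.619
green side [0.4568 0.2799] L 0.0469 ang -30.2 W 0.0145 -116.9 r 0.536
purple [0.5846 0.2547] L 0.0161 ang -10.5 W 0.0449 -105.8 r 0.638
red disc [array([0.59818711, 0.1663635 ])]
green disc [array([0.45853462, 0.27571442])]
green top [0.4605 0.2763] L 0.0517 ang -32.8 W 0.0151 70.4 r 0.537
red top [0.5949 0.1655] L 0.054 ang 14.0 W 0.0153 -83.7 r 0.617
sock [ 0.5076436  -0.10211852] 0.06954276795750879 14.453076373940009
sockblk [ 0.50716526 -0.10190625] 0.06448975859197063 -74.9433090558045
tray [ 0.5027 -0.3335] L 0.1311 ang 76.9 W 0.1283 -13.6 r 0.603
tealight [array([0.69173909, 0.30313725])] ramekin [ 7.34194123e-01 -7.93213037e-02  2.22044605e-16] pen [ 0.7878731  -0.23343913  0.01      ] [ 0.65662948 -0.25485973  0.01      ] bigred [array([0.7059035 , 0.16714067])]
```

```bash
python3 - <<'E'
from h import *
from scipy.spatial.transform import Rotation as R
s=manip.sense();M=R.from_quat(s["tool_rot"]).as_matrix();print(M.round(3));print("jaw yaw",np.degrees(np.arctan2(M[1,2],M[0,2])),np.degrees(s["q"]))
E
```

```text
[[-0.     0.943  0.333]
 [ 0.002  0.333 -0.943]
 [-1.     0.    -0.002]]
jaw yaw -70.53488939133933 [-8.07597555e+01  3.02676404e+01  8.21401061e+01  2.70567566e-05
  6.76892648e+01 -1.02248620e+01]
```

send_rows(steps=[[[0.5,0.024,0.047,0,-0.02],[0.5,0.049,0.095,0,-0.04],[0.5,0.073,0.142,0,-0.06],[0.5,0.097,0.189,0,-0.08],[0.5,0.122,0.237,0,-0.1],[0.5,0.146,0.284,0,-0.12],[0.5,0.17,0.332,0,-0.14],[0.5,0.195,0.379,0,-0.16]]])

```text
t: 1.15
tcp_pos: [0.4038, -0.2086, 0.2313]
tool_rot: [0.453, 0.543, -0.453, 0.543]
force: [0.6, 0.3, 0.2]
finger_gap: 0.499
```

send_rows(steps=[[[0.5,0.024,0.047,0,0],[0.5,0.049,0.095,0,0],[0.5,0.073,0.142,0,0],[0.5,0.097,0.189,0,0],[0.5,0.122,0.237,0,0],[0.5,0.146,0.284,0,0],[0.5,0.17,0.332,0,0],[0.5,0.194,0.378,0,0]]])

```text
t: 2.15
tcp_pos: [0.5977, 0.1695, 0.231]
tool_rot: [0.453, 0.543, -0.453, 0.543]
force: [1.3, -0.6, 0.7]
finger_gap: 0.498
```

```bash
cat > look.py <<'E'
import sys
from h import *
n=sys.argv[1];cam=sys.argv[2] if len(sys.argv)>2 else "wrist"
s=manip.sense();im=manip.snapshot(cam);cv2.imwrite(f"pics/{n}.png",im[:,:,::-1])
from scipy.spatial.transform import Rotation as R
M=R.from_quat(s["tool_rot"]).as_matrix()
np.savez(f"pics/{n}.npz",T=wristT(s),tcp=s["tcp_pos"])
print("t",round(s["t"],2),"tcp",np.round(s["tcp_pos"],4),"yaw",np.degrees(np.arctan2(M[1,2],M[0,2])).round(2),"F",np.round(s["force"],2),"Tq",np.round(s["ft_torque"],3),"gap",round(float(s["finger_gap"]),3))
E
python3 look.py w1
```

```text
t 2.15 tcp [0.5977 0.1695 0.231 ] yaw -79.67 F [ 1.35 -0.55  0.75] Tq [-0.016 -0.016 -0.067] gap 0.498
```

View pics/w1.png

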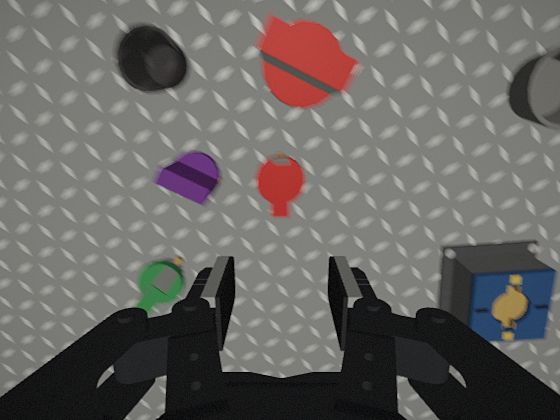

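```bash
python3 - <<'E'
from h import *
im=cv2.imread("pics/w1.png");cv2.imwrite("pics/z_w1.png",cv2.resize(im[140:230,220:340],None,fx=6,fy=6,interpolation=cv2.INTER_CUBIC))
T=np.load("pics/w1.npz")["T"]
print(proj("wrist",[.597,.168,.08],T),proj("wrist",[.597,.168,.036],T),T[:3,3])
E
```

```text
[281.93036841 193.84960019] [281.80995732 183.16992849] [0.6700831  0.18218749 0.37369525]
```

View pics/z_w1.png

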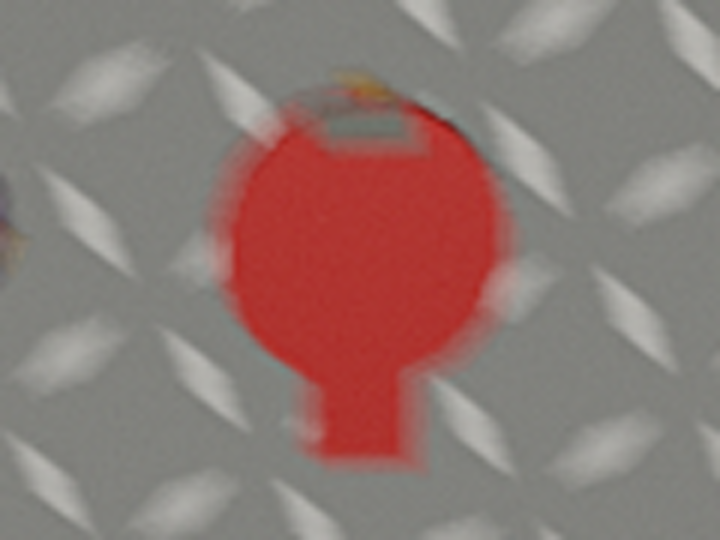

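```bash
python3 - <<'E'
from h import *
T=np.load("pics/w1.npz")["T"]
a,b=[ray("wrist",(x/6+220-.4,y/6+140-.4),.08,T) for x,y in((368,152),(362,462))]
d=a-b;print((a+b)/2,np.linalg.norm(d),np.degrees(np.arctan2(d[1],d[0])))
print(ray("wrist",(363/6+220-.4,248/6+140-.4),.036,T))
E
```

```text
[0.59900947 0.16972829 0.08      ] 0.04714160223213432 9.207484391752784
[0.5989623  0.17011648 0.036     ]
```

Wrist view: the red module is centred at about (281,190), measured at (0.598, 0.170) with the wing at about 10°. That agrees with the fixed cameras, so I'll descend.

send_rows(steps=[[[0.5,0,0,-0.045,0],[0.5,0,0,-0.09,0],[0.5,0,0,-0.135,0],[0.5,0,0,-0.165,0],[0.5,0,0,-0.186,0],[0.5,0,0,-0.186,0],[1,0,0,-0.186,0],[1,0,0,-0.186,0]]], grip_force=60)

```text
t: 3.2
tcp_pos: [0.5983, 0.1678, 0.0466]
tool_rot: [0.454, 0.542, -0.452, 0.544]
force: [0.2, 0.7, -1.2]
finger_gap: 0.18
```

send_rows(steps=[[[1,0,0,0,0],[1,0,0,0,0]]])

```text
t: 3.45
tcp_pos: [0.5982, 0.1678, 0.0465]
tool_rot: [0.454, 0.542, -0.453, 0.543]
force: [0.1, -0.4, 5.1]
finger_gap: 0.178
```

```bash
python3 look.py w2
```

```text
t 3.45 tcp [0.5982 0.1678 0.0465] yaw -79.69 F [ 0.1  -0.37  5.07] Tq [-0.121  0.044  0.015] gap 0.178
```

View pics/w2.png

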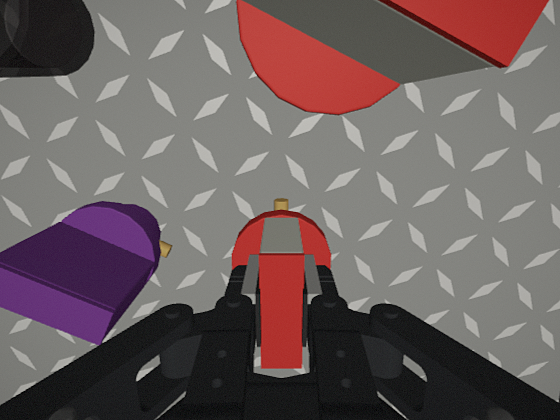

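Gripped (opening about 15 mm, with the wing centred between the pads at (281,300)). Next I lift and carry it to the tray.

send_rows(steps=[[[1,0,0,0.03,0],[1,0,0,0.08,0],[1,0,0,0.13,0],[1,-0.008,-0.04,0.13,0],[1,-0.018,-0.095,0.13,0],[1,-0.028,-0.15,0.13,0],[1,-0.039,-0.205,0.13,0],[1,-0.049,-0.26,0.13,0]]])

```text
t: 4.5
tcp_pos: [0.5473, -0.0936, 0.175]
tool_rot: [0.453, 0.543, -0.453, 0.543]
force: [0.3, -0.2, -1.3]
finger_gap: 0.174
```

send_rows(steps=[[[1,-0.01,-0.055,0,0],[1,-0.021,-0.11,0,0],[1,-0.031,-0.165,0,0],[1,-0.04,-0.21,0,0],[1,-0.045,-0.238,0,0],[1,-0.046,-0.243,0,0],[1,-0.046,-0.243,-0.02,0],[1,-0.046,-0.243,-0.05,0]]])

```text
t: 5.5
tcp_pos: [0.5029, -0.3342, 0.1255]
tool_rot: [0.453, 0.543, -0.453, 0.543]
force: [-0.0, -1.1, -1.8]
finger_gap: 0.18
```

```bash
python3 look.py w3
```

```text
t 5.5 tcp [ 0.5029 -0.3342  0.1255] yaw -79.66 F [-0.02 -1.06 -1.82] Tq [0.043 0.018 0.034] gap 0.18
```

View pics/w3.png

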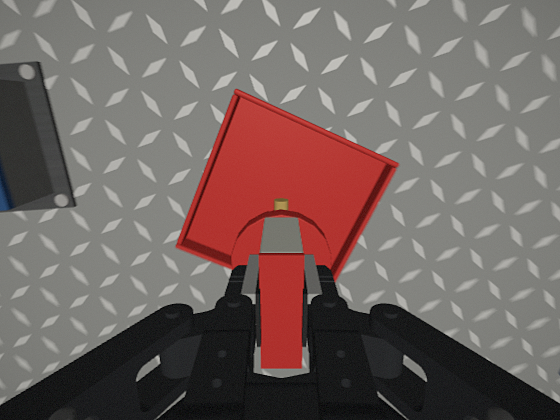

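The red module is still upright in the grip and over the tray, whose corners show at (237,92), (397,165) and (180,245). I'll lower it now.

send_rows(steps=[[[1,0,0,-0.03,0],[1,0,0,-0.055,0],[1,0,0,-0.068,0],[1,0,0,-0.073,0],[1,0,0,-0.075,0],[1,0,0,-0.075,0]]])

```text
t: 6.3
tcp_pos: [0.5028, -0.3355, 0.0511]
tool_rot: [0.453, 0.542, -0.453, 0.543]
force: [-0.2, -0.3, -0.7]
finger_gap: 0.177
```

send_rows(steps=[[[1,0,0,-0.001,0],[1,0,0,-0.002,0],[1,0,0,-0.002,0]]])

```text
t: 6.68
tcp_pos: [0.5028, -0.3357, 0.0505]
tool_rot: [0.453, 0.542, -0.453, 0.544]
force: [-1.6, 1.7, 8.5]
finger_gap: 0.178
```

send_rows(steps=[[[0.7,0,0,0,0],[0.5,0,0,0,0],[0.5,0,0,0,0],[0.5,0,0,0.02,0],[0.5,0,0,0.06,0],[0.5,0,0,0.11,0],[0.5,0,0,0.16,0],[0.5,0,0,0.16,0]]])

```text
t: 7.68
tcp_pos: [0.5046, -0.3373, 0.2129]
tool_rot: [0.453, 0.539, -0.453, 0.546]
force: [0.4, -0.5, -0.7]
finger_gap: 0.497
```

```bash
python3 look.py w4
```

```text
t 7.67 tcp [ 0.5046 -0.3373  0.2129] yaw -79.69 F [ 0.45 -0.53 -0.7 ] Tq [-0.026  0.047 -0.   ] gap 0.497
```

View pics/w4.png

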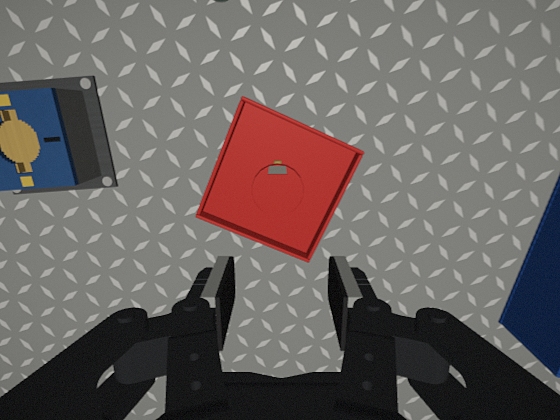

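The red module stands upright and free near the tray's middle at (277,190). I'll move over the socket for a precise look while turning towards the green grasp yaw.

send_rows(steps=[[[0.5,0,0.033,0.003,0.18],[0.5,0.001,0.067,0.006,0.36],[0.5,0.002,0.1,0.01,0.54],[0.5,0.003,0.134,0.014,0.72],[0.5,0.003,0.167,0.018,0.9],[0.5,0.004,0.2,0.018,1.08],[0.5,0.004,0.234,0.018,1.22],[0.5,0.004,0.234,0.018,1.22]]])

```text
t: 8.72
tcp_pos: [0.5046, -0.0986, 0.2244]
tool_rot: [0.06, 0.706, -0.059, 0.703]
force: [0.3, -0.7, -0.8]
finger_gap: 0.502
```

send_rows(steps=[[[0.5,0,0,0,0]]])

```text
t: 8.85
tcp_pos: [0.506, -0.1014, 0.2252]
tool_rot: [0.061, 0.705, -0.061, 0.704]
force: [-0.0, 0.5, -0.5]
finger_gap: 0.504
```

```bash
python3 look.py w5; python3 - <<'E'
from h import *
im=cv2.imread("pics/w5.png");T=np.load("pics/w5.npz")["T"]
hsv=cv2.cvtColor(im,cv2.COLOR_BGR2HSV)
u=proj("wrist",[.5075,-.102,.052],T);print(u)
m=cv2.inRange(hsv,(20,120,120),(35,255,255))
n,l,st,c=cv2.connectedComponentsWithStats(m)
for i in range(1,n):
    if st[i,4]>20:print(c[i],st[i])
x,y=u.astype(int);cv2.imwrite("pics/z_w5.png",cv2.resize(im[max(y-75,0):y+75,max(0,x-95):x+95],None,fx=4,fy=4,interpolation=cv2.INTER_CUBIC));print(max(0,x-95),max(y-75,0))
E
```

```text
t 8.85 tcp [ 0.506  -0.1014  0.2252] yaw -9.84 F [-0.02  0.45 -0.48] Tq [ 0.014  0.026 -0.042] gap 0.504
[283.14057435 187.07658935]
[283.75087474 186.98530441] [ 256  167   56   40 1429]
[317.59375 173.0625 ] [312 167  12  13  96]
[250.58241758 202.64835165] [245 197  12  12  91]
[326.12 354.84] [323 353   7   5  25]
188 112
```

View pics/z_w5.png

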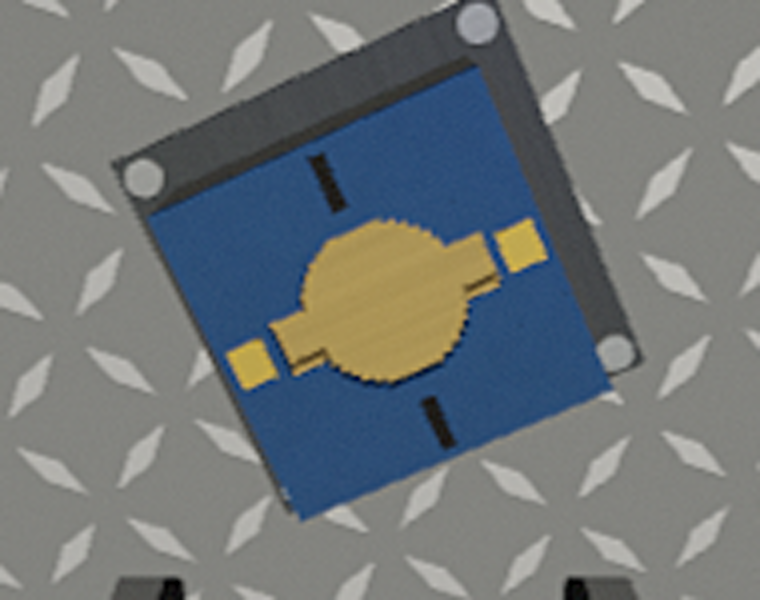

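```bash
python3 - <<'E'
from h import *
T=np.load("pics/w5.npz")["T"]
a=ray("wrist",(317.594,173.06),.052,T);b=ray("wrist",(250.58,202.65),.052,T);d=a-b
print((a+b)/2,np.linalg.norm(d),np.degrees(np.arctan2(d[1],d[0])))
q=[ray("wrist",(188+x/4-.4,112+y/4-.4),.052,T) for x,y in((327,183),(438,422))];d=q[0]-q[1];print((q[0]+q[1])/2,np.linalg.norm(d),np.degrees(np.arctan2(d[1],d[0])))
E
```

```text
[ 0.50781597 -0.10301667  0.052     ] 0.06996797011933628 14.548741636966131
[ 0.50776399 -0.10295839  0.052     ] 0.06401072341141716 104.62682598921211
```

Wrist view: the yellow marks sit at (317.6,173.1) and (250.6,202.7), giving the socket at (0.5078, -0.1030) with the keyways at 14.6°. The black marks and the top view agree. Now on to green.

send_rows(steps=[[[0.5,-0.006,0.048,0,0.15],[0.5,-0.012,0.096,0,0.3],[0.5,-0.018,0.144,0,0.45],[0.5,-0.025,0.195,0,0.6],[0.5,-0.031,0.245,0,0.76],[0.5,-0.037,0.295,0,0.92],[0.5,-0.043,0.34,0,1.08],[0.5,-0.049,0.38,0,1.2]]])

```text
t: 9.9
tcp_pos: [0.4579, 0.2795, 0.226]
tool_rot: [-0.349, 0.615, 0.349, 0.615]
force: [0.2, 0.1, 0.3]
finger_gap: 0.502
```

send_rows(steps=[[[0.5,0,0,0,0],[0.5,0,0,0,0],[0.5,0,0,0,0]]])

```text
t: 10.28
tcp_pos: [0.4578, 0.2774, 0.2261]
tool_rot: [-0.347, 0.616, 0.347, 0.616]
force: [0.0, 0.1, -0.3]
finger_gap: 0.496
```

```bash
python3 look.py w6; python3 - <<'E'
from h import *
im=cv2.imread("pics/w6.png");cv2.imwrite("pics/z_w6.png",cv2.resize(im[130:240,210:350],None,fx=5,fy=5,interpolation=cv2.INTER_CUBIC))
E
```

```text
t 10.28 tcp [0.4578 0.2774 0.2261] yaw 58.8 F [ 0.04  0.06 -0.29] Tq [-0.063  0.026  0.04 ] gap 0.496
```

View pics/z_w6.png

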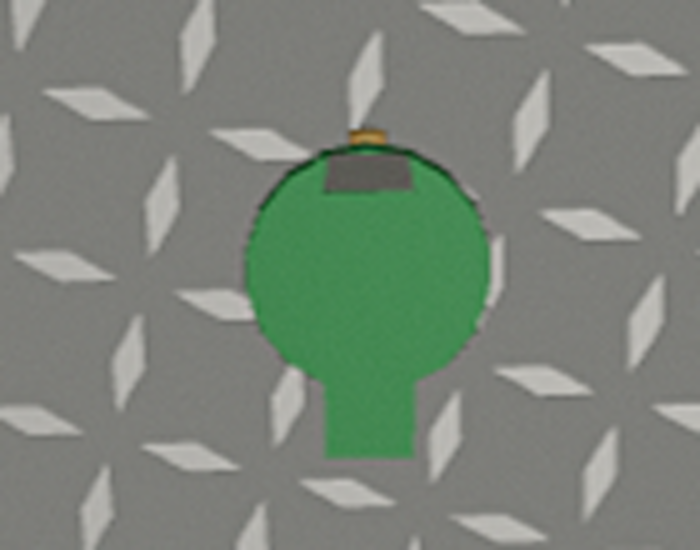

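```bash
python3 - <<'E'
from h import *
T=np.load("pics/w6.npz")["T"]
a,b=[ray("wrist",(x/5+210-.4,y/5+130-.4),.08,T) for x,y in((369,190),(370,458))]
d=a-b;print((a+b)/2,np.linalg.norm(d),np.degrees(np.arctan2(d[1],d[0])))
print(ray("wrist",(368/5+210-.4,268/5+130-.4),.036,T))
E
```

```text
[0.45919464 0.27823984 0.08      ] 0.04838177806338723 149.11814778737323
[0.45840181 0.27867886 0.036     ]
```

Wrist view: the green module is centred with the wing vertical in the image, at (0.459, 0.278) and -31°. The jaw is aligned, so I'll grasp.

send_rows(steps=[[[0.5,0.001,0.001,-0.045,0],[0.5,0.001,0.001,-0.09,0],[0.5,0.001,0.001,-0.135,0],[0.5,0.001,0.001,-0.165,0],[0.5,0.001,0.001,-0.181,0],[0.5,0.001,0.001,-0.181,0],[1,0.001,0.001,-0.181,0],[1,0.001,0.001,-0.181,0]]], grip_force=90)

```text
t: 11.32
tcp_pos: [0.4593, 0.28, 0.0466]
tool_rot: [-0.348, 0.615, 0.348, 0.617]
force: [0.2, -0.8, 1.2]
finger_gap: 0.173
```

send_rows(steps=[[[1,0,0,0,0],[1,0,0,0,0],[1,0,0,0,0]]])

```text
t: 11.7
tcp_pos: [0.4593, 0.2801, 0.0466]
tool_rot: [-0.348, 0.615, 0.348, 0.616]
force: [-0.1, -0.9, 6.6]
finger_gap: 0.174
```

```bash
python3 look.py w7
```

```text
t 11.7 tcp [0.4593 0.2801 0.0466] yaw 58.97 F [-0.14 -0.91  6.64] Tq [-0.206  0.    -0.013] gap 0.174
```

View pics/w7.png

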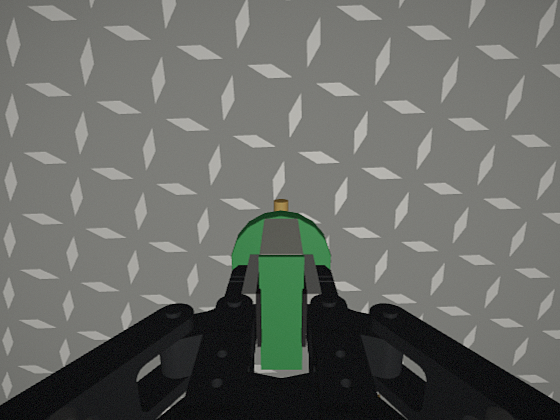

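```bash
python3 - <<'E'
from h import *
f=np.load("pics/w7.npz");T=f["T"];tcp=f["tcp"]
im=cv2.imread("pics/w7.png");hsv=cv2.cvtColor(im,cv2.COLOR_BGR2HSV)
m=cv2.inRange(hsv,(45,80,90),(80,255,255))
for r in (262,280,300,320,340,360):
    c=np.nonzero(m[r,240:320])[0]+240;print(r,c.min(),c.max())
col=np.nonzero(m[:,281])[0];print(col.min(),col.max(),[ (x) for x in col if x+1 not in col or x-1 not in col])
a,b=[ray("wrist",p,.08,T) for p in((281,254.5),(281,369.5))]
d=a-b;c=(a+b)/2;print(c,np.linalg.norm(d),np.degrees(np.arctan2(d[1],d[0])),c-tcp)
E
```

```text
262 240 319
280 259 303
300 261 301
320 261 301
340 262 300
360 261 301
216 369 [np.int64(216), np.int64(218), np.int64(257), np.int64(369)]
[0.45945423 0.27923059 0.08      ] 0.04900067319331948 148.9588828225977 [ 0.00013814 -0.00083223  0.03339089]
```

Grip is good: the wing is centred at column 281 and the opening is about 15 mm. I'll lift, carry and turn to align with the keyways.

send_rows(steps=[[[1,0,0,0.03,0],[1,0,0,0.08,0.1],[1,0.002,-0.015,0.12,0.2],[1,0.008,-0.065,0.12,0.3],[1,0.014,-0.115,0.12,0.4],[1,0.021,-0.165,0.12,0.5],[1,0.027,-0.215,0.12,0.6],[1,0.033,-0.265,0.12,0.7]]])

```text
t: 12.75
tcp_pos: [0.491, 0.0134, 0.1654]
tool_rot: [-0.539, 0.458, 0.539, 0.458]
force: [0.7, -0.4, -0.9]
finger_gap: 0.171
```

send_rows(steps=[[[1,0.006,-0.045,0,0.06],[1,0.011,-0.085,0,0.097],[1,0.0145,-0.11,0,0.097],[1,0.0155,-0.118,0,0.097],[1,0.0155,-0.118,-0.02,0.097],[1,0.0155,-0.118,-0.04,0.097],[1,0.0155,-0.118,-0.04,0.097],[1,0.0155,-0.118,-0.04,0.097]]])

```text
t: 13.75
tcp_pos: [0.507, -0.1027, 0.1258]
tool_rot: [0.56, -0.432, -0.56, -0.432]
force: [0.3, 0.2, -1.8]
finger_gap: 0.172
```

```bash
python3 look.py w8
```

```text
t 13.75 tcp [ 0.507  -0.1027  0.1258] yaw 104.67 F [ 0.29  0.18 -1.83] Tq [0.003 0.027 0.005] gap 0.172
```

View pics/w8.png

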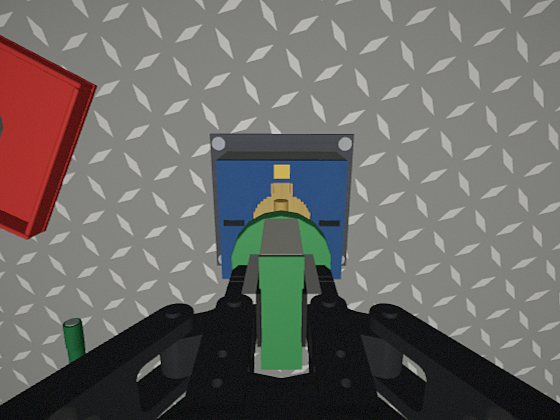

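Wrist view: the pin at (281,203) lines up with the keyway mark at (282,171). I'll lower into the mouth, watching force.

send_rows(steps=[[[1,0.001,0,-0.01,0],[1,0.001,0,-0.018,0],[1,0.001,0,-0.024,0],[1,0.001,0,-0.029,0],[1,0.001,0,-0.033,0],[1,0.001,0,-0.033,0]]])

```text
t: 14.55
tcp_pos: [0.5076, -0.1032, 0.0919]
tool_rot: [-0.559, 0.432, 0.56, 0.432]
force: [0.8, -0.1, -1.9]
finger_gap: 0.174
```

send_rows(steps=[[[1,0,0,-0.003,0],[1,0,0,-0.006,0],[1,0,0,-0.008,0],[1,0,0,-0.01,0],[1,0,0,-0.012,0],[1,0,0,-0.012,0],[1,0,0,-0.012,0]]])

```text
t: 15.42
tcp_pos: [0.5082, -0.1034, 0.0805]
tool_rot: [0.56, -0.432, -0.559, -0.432]
force: [1.0, -0.4, 3.0]
finger_gap: 0.17
```

send_rows(steps=[[[1,0,0,-0.001,0],[1,0,0,-0.0015,0],[1,0,0,-0.0015,-0.15],[1,0,0,-0.0015,-0.3],[1,0,0,-0.0015,-0.45],[1,0,0,-0.0015,-0.6],[1,0,0,-0.0015,-0.75],[1,0,0,-0.0015,-0.9]]])

```text
t: 16.42
tcp_pos: [0.508, -0.1023, 0.0788]
tool_rot: [-0.314, 0.633, 0.315, 0.634]
force: [1.5, 2.9, 4.3]
finger_gap: 0.176
```

```bash
python3 look.py w9
```

```text
t 16.43 tcp [ 0.508  -0.1023  0.0788] yaw 52.77 F [1.54 2.93 4.29] Tq [ 0.633 -0.347  0.122] gap 0.176
```

View pics/w9.png

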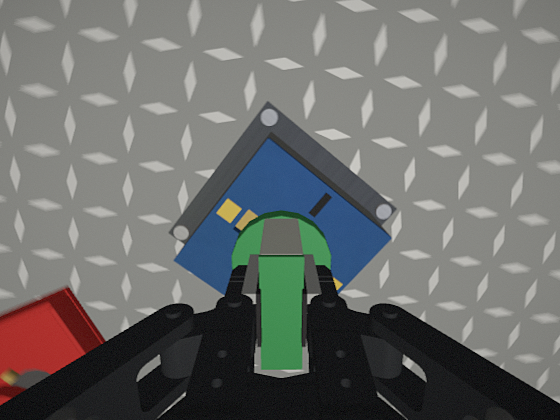

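Turned 52° so far. The module is still in line with the jaws and the torque is 0.12 N m, as the spring predicts. I'll continue to the stop.

send_rows(steps=[[[1,0,0,0,-0.13],[1,0,0,0,-0.26],[1,0,0,0,-0.39],[1,0,0,0,-0.52],[1,0,0,0,-0.63],[1,0,0,0,-0.67],[1,0,0,0,-0.67],[1,0,0,0,-0.67]]])

```text
t: 17.48
tcp_pos: [0.5081, -0.1027, 0.0788]
tool_rot: [-0.09, 0.701, 0.091, 0.702]
force: [2.4, 4.8, 4.2]
finger_gap: 0.178
```

```bash
python3 look.py w10
```

```text
t 17.48 tcp [ 0.5081 -0.1027  0.0788] yaw 14.74 F [2.37 4.82 4.23] Tq [ 0.99  -0.601  0.189] gap 0.178
```

send_rows(steps=[[[1,0,0,0,-0.03],[1,0,0,0,-0.06],[1,0,0,0,-0.06],[1,0,0,0,-0.06]]])

```text
t: 18.02
tcp_pos: [0.5081, -0.1027, 0.0788]
tool_rot: [-0.069, 0.703, 0.07, 0.704]
force: [2.3, 4.4, 3.3]
finger_gap: 0.172
```

```bash
python3 look.py w11
```

```text
t 18.02 tcp [ 0.5081 -0.1027  0.0788] yaw 11.29 F [2.32 4.45 3.28] Tq [ 0.965 -0.545  0.162] gap 0.172
```

send_rows(steps=[[[1,0,0,0,-0.02],[1,0,0,0,-0.03],[1,0,0,0,-0.03]]])

```text
t: 18.45
tcp_pos: [0.5081, -0.1027, 0.0788]
tool_rot: [-0.059, 0.704, 0.059, 0.705]
force: [2.2, 5.1, 3.0]
finger_gap: 0.174
```

```bash
python3 look.py w12
```

```text
t 18.45 tcp [ 0.5081 -0.1027  0.0788] yaw 9.57 F [2.15 5.14 3.04] Tq [ 1.002 -0.572  0.207] gap 0.174
```

View pics/w12.png

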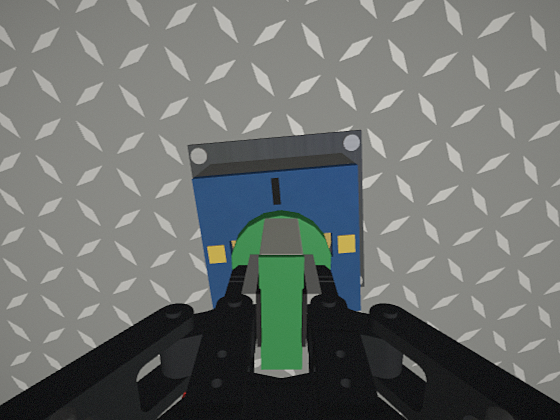

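send_rows(steps=[[[1,0,0,0,-0.02],[1,0,0,0,-0.04],[1,0,0,0,-0.04],[1,0,0,0,-0.04]]])

```text
t: 19.0
tcp_pos: [0.5082, -0.1027, 0.0789]
tool_rot: [-0.046, 0.705, 0.046, 0.706]
force: [2.8, 4.6, 3.2]
finger_gap: 0.171
```

```bash
python3 look.py w13;sleep 0; python3 look.py w14
```

```text
t 19.0 tcp [ 0.5082 -0.1027  0.0789] yaw 7.4 F [2.83 4.62 3.23] Tq [ 1.024 -0.591  0.587] gap 0.171
t 19.05 tcp [ 0.5082 -0.1027  0.0789] yaw 7.41 F [2.57 4.38 4.04] Tq [ 1.047 -0.613  0.564] gap 0.173
```

The torque jumped from 0.2 to 0.57 N m, so the module is on the stop. I'll do final checks with the fixed cameras.

```bash
python3 look.py s15 side; python3 look.py t15 top; python3 - <<'E'
import cv2,numpy as np
a=cv2.imread("pics/s15.png");b=cv2.imread("pics/t15.png")
cv2.imwrite("pics/fin.png",np.hstack([cv2.resize(a[130:330,170:370],(400,400)),cv2.resize(b[110:290,130:470],(400,212)).copy() if 0 else cv2.resize(b[110:310,270:470],(400,400))]))
E
```

```text
t 19.1 tcp [ 0.5082 -0.1027  0.0789] yaw 7.41 F [2.81 5.09 3.07] Tq [ 0.954 -0.604  0.552] gap 0.179
t 19.15 tcp [ 0.5082 -0.1027  0.0789] yaw 7.4 F [2.92 5.09 4.04] Tq [ 1.019 -0.584  0.615] gap 0.174
```

View pics/fin.png

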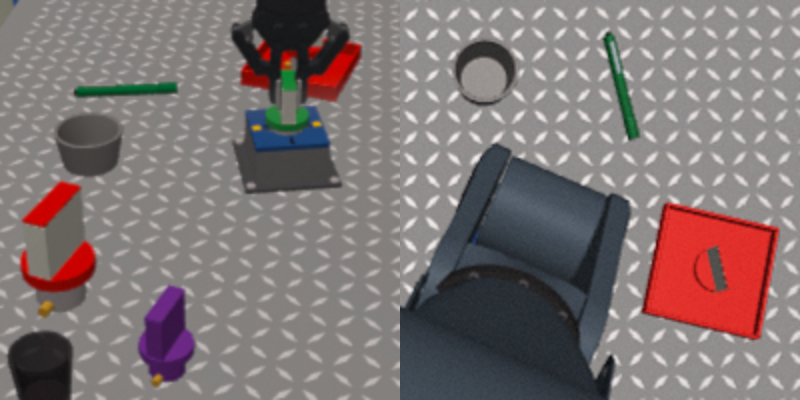

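The side view shows the green module seated in the socket at (287,118), still gripped. The top view shows the red module upright in the tray at (713,270), and the bystanders look unmoved.

```bash
python3 -c "
from station import manip;print(manip.sign_off())"
```

```text
the job is handed in; nothing more can be done
None
```

Both modules are sorted and the job is handed in at about 19.2 s of the 61 s allowed.

- **Red module:** I set the smaller red-tagged module upright in the red tray and let go. The wrist view and the final top view both show it standing near the middle. I did not touch the large red look-alike or the purple one.
- **Green module:** I pushed it into the socket with its pins in the keyways and turned it clockwise to the stop. I handed in with the arm still gripping it there.
    - **Depth:** the plunger is pressed about 10.5 mm, worked out from the tool height; pins can turn from 8 mm.
    - **Stop:** the torque rose from about 0.2 to 0.57 N m at about 95–97° of tool turn, a little past 90° because of the pin play and the arm holding against the stop. It stayed at 0.55–0.62 N m until hand-in.
- **Other checks:** the highest force reading was 8.5 N, when setting the red module down. The ramekin and penlight look unmoved in the final pictures. I saw the tealight only partly at the end, but nothing came near it.

No checks failed or disagreed. The plunger depth and rotor angle come from tool pose, force and torque, because neither joint can be read directly.

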